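Set a kiln brick to the line on the saw board

TASK

Get the buff kiln brick ready for sawing: first push it sideways, without lifting it, flat against the saw board's wooden fence and press it home there with a push of about 10 N (never over 15 N) for half a second, while it is still well short of the scribed line. Then slide it along the fence towards the line, keeping it against the fence, and stop when its leading end is exactly at the line, neither short of it nor past it. Let go of it, and leave the small pot, the blue tile and the ring cutter where they are.

Things in the scene. Friction and masses are not known exactly. Their poses are not given: they have to be found in the camera images.
- saw_board: plywood saw board, 200 x 380 x 18 mm (x, y, z), fixed to the table. Origin at the centre of its underside; its top is 18 mm above that. x points across it to the fence, y along the fence towards the scribed line, z up. An adjustable wooden fence is clamped on it near its far edge (see fence_range).
- fence_range (a point): mark on the board's top, 54 mm from its centre along x. Brown fence bar, 26 x 370 x 22 mm, top 40 mm above the table, firm, parallel to the board's y: it was set by hand, so its inner face lies anywhere from 20 mm before to 20 mm beyond this mark along x; readings do not say where: find it by feel.
- line (a point): the scribed line: a dark straight line 1.6 mm wide across the board's top and on up over the fence, 90 mm from the board's centre along the board's y. This point is on the line, on the board's top, at board x = 0; axes as the board's (the line runs along x).
- kiln_brick: buff fired kiln brick, loose, lying on the saw board: 64 x 120 x 36 mm (x, y, z), edges rounded 2 mm, about 0.25 to 0.5 kg; sliding it on the board takes about 1 to 5 N. Origin at its centre, z up. y is its long axis and points to its leading end, roughly along the board's y. Its +x long side goes flat against the fence (its centre is then 32 mm from the fence's inner face). It starts some 20 to 75 mm off the fence, turned up to 0.15 rad, and 60 to 100 mm short of the line.
- brick_end (a point): centre of the brick's leading end face (+60 mm along the brick's y), 18 mm above the board; this end must come to the line
- small_pot: small grey clay pinch pot, 58 x 64 x 36 mm, standing loose on the board beyond the line; bystander. Origin at the centre of its underside
- blue_tile: blue-glazed test tile, 34 x 50 x 9 mm, lying loose on the table just in front of the board; bystander. Origin at the centre of its underside
- ring_cutter: tin ring cutter, 48 mm across, 22 mm high, standing loose on the table behind the fence; bystander. Origin at the centre of its underside

How it is judged:
On the way:
1. the brick is pressed flat against the fence with more than 1 N while its leading end is still more than 30 mm short of the line (x of fence in the frame of kiln_brick below 0.0467 m and angle between the y axis of kiln_brick and the y axis of saw_board, either way round below 0.025 rad and contact force between kiln_brick and fence above 1 N and y of brick_end in the frame of line below -0.03 m), for 0.25 s.
At the end, for the whole second after the job is handed in: the brick lies at rest on the board, flat against the fence (gap under 1.7 mm at its middle, square within 0.025 rad), its leading end within 3 mm of the middle of the scribed line, and is released (x of fence in the frame of kiln_brick below 0.0467 m and angle between the y axis of kiln_brick and the y axis of saw_board, either way round below 0.025 rad and y of brick_end in the frame of line between -0.003 and 0.003 m and z of kiln_brick in the frame of saw_board below 0.039 m and angle between kiln_brick's own z axis and vertical below 0.05 rad and linear speed of kiln_brick below 0.01 m/s); the robot touches nothing.
It fails at once if the brick presses on the fence with more than 15 N (contact force between kiln_brick and fence above 15 N).
It fails at once if the brick is lifted more than 8 mm off the board (z of kiln_brick in the frame of saw_board above 0.044 m).
It fails at once if the brick's leading end goes more than 5 mm past the line (y of brick_end in the frame of line above 0.005 m).
It fails at once if the brick is more than 4 mm off the fence in the last 25 mm before the line (y of brick_end in the frame of line above -0.025 m and x of fence in the frame of kiln_brick above 0.049 m).
It fails at once if the small pot, the blue tile or the ring cutter is moved more than 15 mm (distance of any of small_pot, blue_tile, ring_cutter from where it was at the start of the episode above 0.015 m).
It also fails if it takes over 67 s, if anything falls off the work surface, if the arm or the gripper's body presses on something with over 40 N, if the wrist force passes 120 N, or if a joint passes its speed limit or range.

ROBOT

A 7-joint arm with a two-finger parallel gripper is mounted at the origin on a cart in front of the work surface, level with it; the furniture and walls round the work are solid. World frame = base frame: x ahead of the robot, y to its left, z up, the work surface at z = 0. Lengths are in m, angles in rad, forces in N, time in s.
With the tool pointing down it reaches from about 0.375 to 0.925 m from the base axis. Payload 3.1 kg.
Tool frame: the origin (TCP) lies on the centre line of the jaws, within the pads' length; the fingertips stand 22 mm ahead of it and the grasp point (between the pads) lies 3 mm ahead of it; z points along the fingers, x is the direction in which the jaws open and shut, and the axes are right-handed (so a half turn about z gives the same grasp; the last joint's range is limited). The gripper opens to 85 mm and grips with 20 to 120 N. Pads are 22 mm wide; open, the fingers measure 114 mm over their backs; the gripper's body (76 mm by 85 mm) begins 54 mm behind the grasp point. The pads swing forward as they close: fully open they stand 13 mm farther back than shut.
Start: joints at [-1.232, 0.383, 0.044, 1.598, -0.018, 1.161, -0.05], TCP at [0.275, 0.589, 0.253] pointing down, gripper open.
Joint ranges: [-2.61, 2.61], [-0.41, 2.15], [-1.48, 1.57], [0, 2.5], [-1.57, 4.71], [0.05, 1.97], [-2.85, 2.85]. Speed limits (rad/s): [2.79, 2.79, 3.14, 3.14, 3.14, 3.14, 3.14].

INTERFACE

Orientations are given as a unit quaternion [w, x, y, z].
In Python, from cell import monitor, capture, job_done gives the robot as it stands.
- The arm moves only by the tool carry_out, never from a script. Its argument "targets" is a list of rows, each an object of numbers: "dx", "dy", "dz": the shift along the tool's x, y, z in cm; "twist": the turn about the tool's z in degrees; "jaw": the finger opening in cm, from 0 to 8.54. A call has exactly 5 rows; each row is the pose to reach, as a shift and turn from the pose commanded when the call began, along the tool's axes at that moment; what a row does not reach only later rows make up. A row lasts 1/8 s, in which the tool goes at most 62.5 mm and 10.7 degrees, less where a joint would pass 70% of its speed; a pose out of reach is approached as far as the arm can. A call with a gripper value outside its range is refused whole. The fingers move at their own pace and stop on an object; the grip force is fixed at half the most. Time passes only in rows, so rows that repeat a pose let the fingers close, or fill a call up. It gives the time, the measured TCP pose, the force and the opening at its end, in the units of the state.
- monitor.get_obs(): the state, without advancing time (a new reading comes with each control period).
- capture(name): name is "scene" or "top" or "wrist"; returns a dict with "pixels" (384x512x3 uint8, red, green, blue), "vertical_fov" (degrees; the focal length in pixels is half the picture's height over the tangent of half this angle, whatever the lens; pixels are square), "cx", "cy" (the principal point, pixels), "R" (3x3) and "t" (3): a world point X has camera coordinates R X + t. Camera axes: x right, y down, z forward; pixel columns grow to the right and rows downward; lengths in m; the calibration is good to about 2 mm. The wrist camera is an equidistant fisheye: a pixel r from the principal point sees the ray r / f radians off the axis. A picture is of the moment at which its call begins. There is no depth.
- job_done(): hands the job in, once; it reports no verdict.
The state is a dict: "time": time; "joint_pos": joint angles; "joint_vel": joint speeds; "tau": joint torques, N m; "eef_pos": TCP position; "tcp_rot": TCP orientation; "ft_force": force on the tool from outside, world axes, zero at the start; "wrist_torque": the same for the moment, N m; "grip_width": opening from 0.0 (shut) to 1.0 (fully open).
Only numpy, scipy, OpenCV 4.12 (cv2) and the standard library are available. Lean on these libraries where they do the work, as an engineer would, in place of code of your own. Each camera call takes 0.05 s, during which the arm holds its last target.

## Working session

There is one attempt and no reset: what is moved stays moved. The work goes in short steps, Python scripts to look and compute and a tool call to move; the robot and the scene stay as the last step left them, time stands still between calls to the robot, and variables do not carry over. Pictures are saved under pics/ and viewed, and the job is handed in when it is done.

Besides the shell and the picture viewer there is one more tool, called in YAML: its name, and indented under it one key for each argument. carry_out: Moves the arm, as the interface text tells. Its arguments: {"type":"object","properties":{"targets":{"type":"array"}},"required":["targets"]}

```bash
ls; mkdir -p pics; cat > h.py <<'E'
import numpy as np,cv2
from cell import monitor,capture,job_done
def cap(n,fn):
    c=capture(n); cv2.imwrite('pics/'+fn,c['pixels'][:,:,::-1]); 
    np.savez('pics/'+fn+'.npz',**{k:v for k,v in c.items()}); return c
def ray(c,u,v):
    f=192/np.tan(np.radians(c['vertical_fov'])/2)
    return np.array([(u-c['cx'])/f,(v-c['cy'])/f,1.])
def back(c,u,v,z):
    R=np.array(c['R']);t=np.array(c['t']);o=-R.T@t;d=R.T@ray(c,u,v)
    return o+d*(z-o[2])/d[2]
def proj(c,X):
    f=192/np.tan(np.radians(float(c['vertical_fov']))/2);p=np.array(c['R'])@X+c['t'];return p[:2]/p[2]*f+[c['cx'],c['cy']]
E
python3 - <<'E'
from h import *
print(monitor.get_obs())
for n in('scene','top'):
    c=cap(n,n+'1.png');print(n,c['vertical_fov'],c['cx'],c['cy'],np.array(c['R']).round(3).tolist(),c['t'])
E
```

```text
pics
{'time': 0.0, 'joint_pos': array([-1.23181198,  0.38382838,  0.04384078,  1.59962831, -0.01792502,
        1.16121444, -0.04986756]), 'joint_vel': array([ 0.00042529, -0.00016229,  0.00043005,  0.00076929, -0.00037036,
        0.00037683, -0.00118463]), 'tau': array([-2.46375004e-05, -4.33459604e+01,  1.02458563e+00, -2.49515265e+01,
        1.05904587e-02,  1.11233653e-02, -1.02691104e-05]), 'eef_pos': array([0.27458266, 0.588145  , 0.25186631]), 'tcp_rot': array([ 7.72705982e-04,  8.43486592e-01,  5.37148551e-01, -1.09838602e-03]), 'ft_force': array([0.45323333, 0.10993253, 0.21502017]), 'wrist_torque': array([ 0.04508242, -0.02263011, -0.01078424]), 'grip_width': 0.9975139489530666}
scene 57.16880547389871 260.6361756352568 189.57306425420194 [[0.608, -0.794, 0.014], [-0.37, -0.299, -0.88], [0.702, 0.53, -0.475]] [-0.2725138   0.30038276  0.41221044]
top 56.045113696239625 252.28227188165582 192.1436008162401 [[0.149, -0.989, -0.003], [-0.967, -0.145, -0.21], [0.207, 0.034, -0.978]] [0.00773057 0.58409902 0.77151236]
```

View pics/scene1.png

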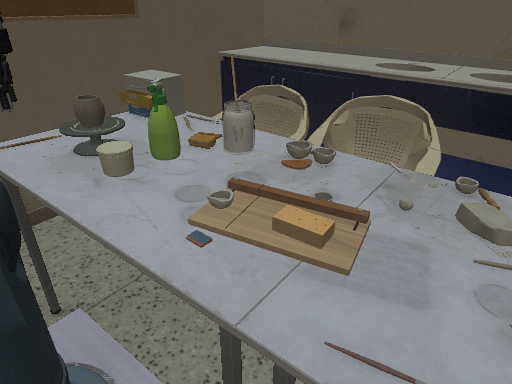

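```bash
python3 -c "
import cv2
a=cv2.imread('pics/top1.png');cv2.imwrite('pics/top1b.png',cv2.resize(a,(768,576),interpolation=cv2.INTER_CUBIC))"
```

```text
(no output)
```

View pics/top1b.png

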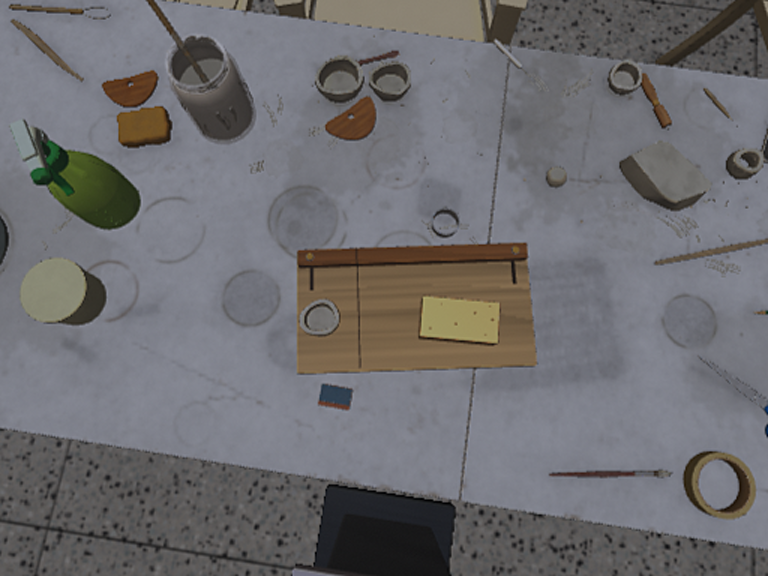

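The top view shows the board spanning (298,250)-(536,372) in the enlarged picture, the fence along its far edge, the line near x=358, the brick at (460,320) and the pot at (320,317). I'll enlarge it to measure.

```bash
python3 -c "
import cv2
a=cv2.imread('pics/top1.png')[155:255,190:365];cv2.imwrite('pics/top1c.png',cv2.resize(a,None,fx=4.5,fy=4.5,interpolation=cv2.INTER_CUBIC))"
```

```text
(no output)
```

View pics/top1c.png

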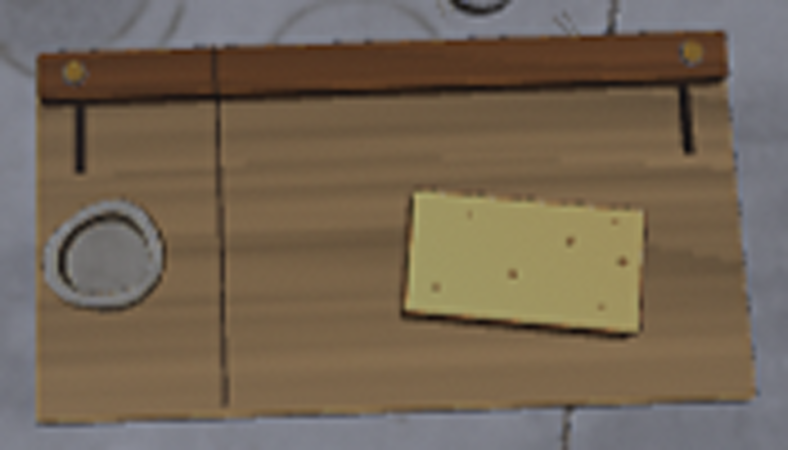

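```bash
cat > m.py <<'E'
from h import *
c=np.load('pics/top1.png.npz')
def b(p,z): return back(c,(p[0]+.5)/4.5-.5+190,(p[1]+.5)/4.5-.5+155,z)
def ang(v): return np.arctan2(-v[0],v[1])  # y axis angle about z
nl,nr=b((38,424),.018),b((755,401),.018)
print('board near L,R',nl,nr,np.linalg.norm(nl-nr),'ang',ang(nl-nr))
l0,l1=b((225,404),.018),b((219,98),.018);print('line',l0,l1,'dir', l1-l0, 'ang',ang(np.array([-(l1-l0)[1],(l1-l0)[0],0])))
f0,f1=b((42,97),.04),b((727,77),.04);print('fence top front',f0,f1,ang(f0-f1), np.linalg.norm(f0-f1))
g0,g1=b((38,54),.04),b((725,32),.04);print('fence back',g0,g1,ang(g0-g1))
k=[b(p,.054) for p in((414,191),(645,208),(638,332),(404,312))]
print('brick',*k, 'c',np.mean(k,0),'len',np.linalg.norm(k[0]-k[1]),np.linalg.norm(k[1]-k[2]),'ang',ang(k[0]-k[1]),ang(k[3]-k[2]))
a=ang(nl-nr);ex=np.array([np.cos(a),np.sin(a),0]);ey=np.array([-np.sin(a),np.cos(a),0])
cen=(nl+nr)/2+0.1*ex; print('a',a,'center',cen)
for n,p in dict(nl=nl,nr=nr,l0=l0,l1=l1,f0=f0,f1=f1,g0=g0,g1=g1,k0=k[0],k1=k[1],k2=k[2],k3=k[3],pot=b((103,255),.04),).items(): print(n,(p-cen)@ex*1e3,(p-cen)@ey*1e3)
E
python3 m.py
```

```text
board near L,R [0.43163288 0.20216782 0.018     ] [ 0.49948991 -0.16772172  0.018     ] 0.3760622984984188 ang 0.18143471373344533
line [0.45649551 0.10695372 0.018     ] [0.61976908 0.13615572 0.018     ] dir [0.16327358 0.029202   0.        ] ang 0.17698191167040297
fence top front [0.60078406 0.22766916 0.04      ] [ 0.6658986  -0.13173037  0.04      ] 0.17923170972703167 0.36525049152794514
fence back [0.62386897 0.23406807 0.04      ] [ 0.69066539 -0.12835812  0.04      ] 0.18225826299670583
brick [0.57669482 0.02575491 0.054     ] [ 0.58553732 -0.09312821  0.054     ] [ 0.52129844 -0.09620834  0.054     ] [0.51371958 0.02247117 0.054     ] c [ 0.54931254 -0.03527762  0.054     ] len 0.1192115136243039 0.06431267823166259 ang 0.07424309083022473 0.06377329583541294
a 0.18143471373344533 center [0.56391997 0.03526714 0.018     ]
nl -100.0 188.03114924920942
nr -100.0 -188.03114924920945
l0 -92.72599202470508 89.89366786396192
l1 73.13682224627613 89.15510870114028
f0 70.97619195922 182.5921027794073
f1 70.17154431389599 -182.6575024271862
g0 94.83680151300966 184.72051831675904
g1 95.14030424463881 -183.80954606859794
k0 10.848758820143324 -11.661202922105758
k1 -1.9052599741672394 -130.18849929383595
k2 -65.6454906483068 -121.62674860038281
k3 -51.68531119234027 -3.527735189593581
pot -15.166336157854888 150.83484383141513
```

```bash
cat >> h.py <<'E'
from scipy.spatial.transform import Rotation as Ro
A=0.180; CEN=np.array([.564,.0353,0]); EX=np.array([np.cos(A),np.sin(A),0]);EY=np.array([-np.sin(A),np.cos(A),0])
def tool(o=None):
    o=o or monitor.get_obs();q=o['tcp_rot'];return o['eef_pos'],Ro.from_quat([q[1],q[2],q[3],q[0]]).as_matrix()
def bd(p): d=np.array(p)-CEN; return np.array([d@EX,d@EY,p[2]])
def st():
    o=monitor.get_obs();p,R=tool(o);f=o['ft_force'];a=np.degrees(np.arctan2(R[1,0],R[0,0]))-np.degrees(A)
    print('t',round(o['time'],2),'board mm',(bd(p)*1e3).round(2),'toolx ang vs board x deg',round(a,2),'f ex,ey,z',np.round([f@EX,f@EY,f[2]],2),'w',round(o['grip_width'],3))
def go(bx,by,z,ang=None):
    p,R=tool();W=CEN+EX*bx/1e3+EY*by/1e3;W[2]=z/1e3
    print('d tool cm',((W-p)@R*100).round(2)); 
    if ang is not None:
        a=np.degrees(np.arctan2(R[1,0],R[0,0]))-np.degrees(A);print('twist',-(ang-a))
E
python3 - <<'E'
from h import *
st();go(-92,-67,150,90)
E
```

```text
t 0.1 board mm [-185.71  595.81  251.99] toolx ang vs board x deg 54.66 f ex,ey,z [ 0.17  0.06 -0.3 ] w 0.998
d tool cm [-48.63  45.98  10.32]
twist -35.33629325549775
```

carry_out:
  targets:
    - {"dx": -4,"dy": 3.8,"dz": 0.5,"twist": -7,"jaw": 6}
    - {"dx": -8,"dy": 7.6,"dz": 1,"twist": -14,"jaw": 6}
    - {"dx": -12,"dy": 11.4,"dz": 1.5,"twist": -21,"jaw": 6}
    - {"dx": -16,"dy": 15.2,"dz": 2,"twist": -28,"jaw": 6}
    - {"dx": -20,"dy": 19,"dz": 2.5,"twist": -35.3,"jaw": 6}

```text
time: 0.72
eef_pos: [0.3627, 0.3253, 0.2277]
tcp_rot: [0.0, 0.639, 0.769, -0.0]
ft_force: [0.8, 0.4, -0.3]
grip_width: 0.701
```

```bash
python3 - <<'E'
from h import *
st();go(-92,-67,150,90)
E
```

```text
t 0.72 board mm [-146.12  321.3   227.72] toolx ang vs board x deg 90.2 f ex,ey,z [ 0.87  0.21 -0.34] w 0.701
d tool cm [-38.85   5.28   7.79]
twist 0.20068901266540706
```

carry_out:
  targets:
    - {"dx": -5,"dy": 0.7,"dz": 1,"twist": 0.2,"jaw": 6}
    - {"dx": -10.5,"dy": 1.4,"dz": 2,"twist": 0.2,"jaw": 6}
    - {"dx": -16,"dy": 2.2,"dz": 3.5,"twist": 0.2,"jaw": 6}
    - {"dx": -21.5,"dy": 3,"dz": 4.5,"twist": 0.2,"jaw": 6}
    - {"dx": -26.5,"dy": 3.6,"dz": 5.5,"twist": 0.2,"jaw": 6}

```text
time: 1.35
eef_pos: [0.4453, 0.0709, 0.1728]
tcp_rot: [-0.0, 0.643, 0.766, -0.0]
ft_force: [1.4, 0.9, 0.1]
grip_width: 0.703
```

carry_out:
  targets:
    - {"dx": -4,"dy": 0.5,"dz": 1,"jaw": 6}
    - {"dx": -8,"dy": 1.1,"dz": 2,"jaw": 6}
    - {"dx": -12.3,"dy": 1.5,"dz": 2.3,"jaw": 6}
    - {"dx": -12.3,"dy": 1.5,"dz": 2.3,"jaw": 6}
    - {"dx": -12.3,"dy": 1.5,"dz": 2.3,"jaw": 6}

```text
invalid input at $.targets[0]: expected keys dx, dy, dz, twist, jaw
```

```bash
python3 - <<'E'
from h import *
st();go(-92,-67,42,90)
c=cap('wrist','w1.png')
E
```

```text
t 1.35 board mm [-110.44   56.33  172.8 ] toolx ang vs board x deg 89.72 f ex,ey,z [1.54 0.61 0.07] w 0.703
d tool cm [-12.32   1.91  13.08]
twist -0.2796324776671355
```

View pics/w1.png

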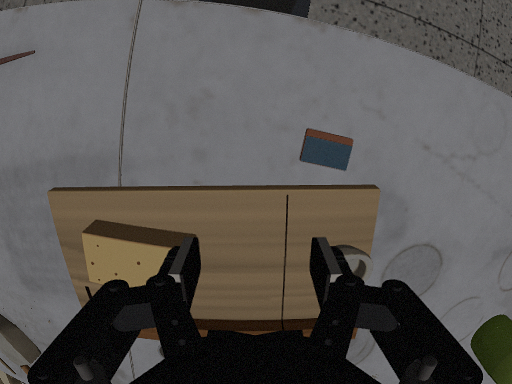

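The wrist view shows the brick on the left (85-195, 220-290), the line at x≈286, and both fingers clear of everything. I'll move on to the approach.

carry_out:
  targets:
    - {"dx": -4,"dy": 0.4,"dz": 0.7,"twist": 0,"jaw": 6}
    - {"dx": -8,"dy": 0.9,"dz": 1.5,"twist": -0.3,"jaw": 6}
    - {"dx": -12.3,"dy": 1.2,"dz": 2.3,"twist": -0.3,"jaw": 6}
    - {"dx": -12.3,"dy": 1.2,"dz": 5,"twist": -0.3,"jaw": 6}
    - {"dx": -12.3,"dy": 1.2,"dz": 8,"twist": -0.3,"jaw": 6}

```text
time: 2.02
eef_pos: [0.479, -0.0466, 0.0928]
tcp_rot: [0.0, 0.641, 0.768, 0.0]
ft_force: [-0.4, 0.3, -0.8]
grip_width: 0.703
```

```bash
python3 - <<'E'
from h import *
st();go(-95,-67,42,90)
c=cap('wrist','w2.png')
E
```

```text
t 2.02 board mm [-98.31 -65.31  92.8 ] toolx ang vs board x deg 89.96 f ex,ey,z [-0.32  0.38 -0.76] w 0.703
d tool cm [-0.17  0.33  5.08]
twist -0.042775122163988044
```

View pics/w2.png

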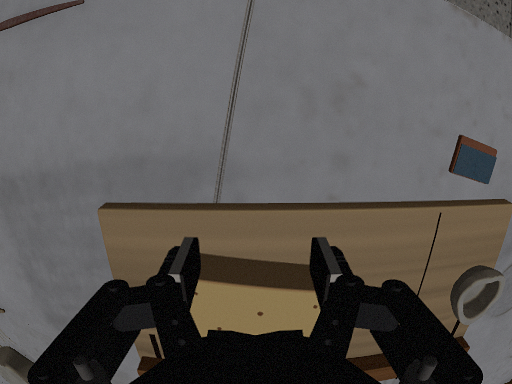

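carry_out:
  targets:
    - {"dx": -0.2,"dy": 0,"dz": 3,"twist": 0,"jaw": 6}
    - {"dx": -0.2,"dy": 0,"dz": 5.1,"twist": 0,"jaw": 6}
    - {"dx": -0.2,"dy": 0,"dz": 5.1,"twist": 0,"jaw": 6}
    - {"dx": -0.2,"dy": 0.2,"dz": 5.1,"twist": 0,"jaw": 6}
    - {"dx": -0.2,"dy": 0.5,"dz": 5.1,"twist": 0,"jaw": 6}

```text
time: 2.7
eef_pos: [0.4851, -0.0469, 0.0435]
tcp_rot: [0.001, 0.64, 0.768, 0.001]
ft_force: [0.3, 0.3, -0.1]
grip_width: 0.703
```

```bash
python3 - <<'E'
from h import *
st()
c=cap('top','t2.png')
a=c['pixels'][140:260,180:370,::-1];cv2.imwrite('pics/t2c.png',cv2.resize(a,None,fx=4,fy=4,interpolation=cv2.INTER_CUBIC))
E
```

```text
t 2.7 board mm [-92.37 -66.7   43.47] toolx ang vs board x deg 90.07 f ex,ey,z [ 0.38  0.25 -0.05] w 0.703
```

View pics/t2c.png

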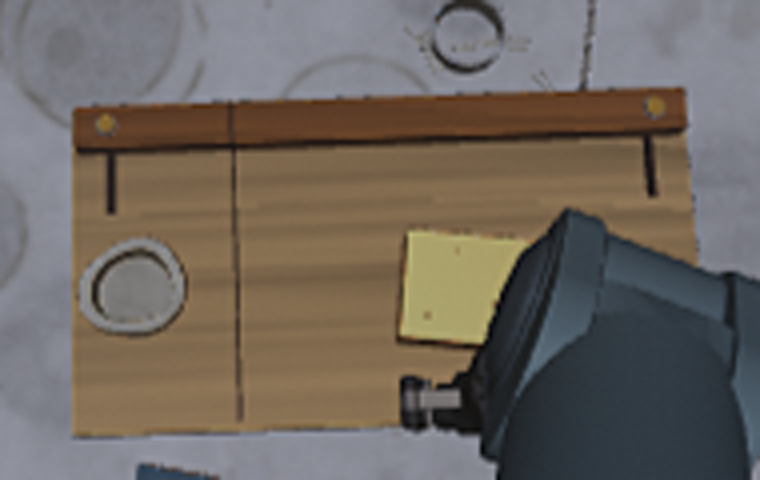

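carry_out:
  targets:
    - {"dx": 0,"dy": 0.5,"dz": 0.1,"twist": 0,"jaw": 6}
    - {"dx": 0,"dy": 1,"dz": 0.1,"twist": 0,"jaw": 6}
    - {"dx": 0,"dy": 1.5,"dz": 0.1,"twist": 0,"jaw": 6}
    - {"dx": 0,"dy": 2,"dz": 0.1,"twist": 0,"jaw": 6}
    - {"dx": 0,"dy": 2.5,"dz": 0.1,"twist": 0,"jaw": 6}

```text
time: 3.38
eef_pos: [0.507, -0.0432, 0.0409]
tcp_rot: [-0.001, 0.641, 0.768, -0.001]
ft_force: [-3.4, -1.5, 2.3]
grip_width: 0.701
```

carry_out:
  targets:
    - {"dx": 0,"dy": 0.4,"dz": 0,"twist": 0,"jaw": 6}
    - {"dx": 0,"dy": 0.8,"dz": 0,"twist": 0,"jaw": 6}
    - {"dx": 0,"dy": 1.2,"dz": 0,"twist": 0,"jaw": 6}
    - {"dx": 0,"dy": 1.6,"dz": 0,"twist": 0,"jaw": 6}
    - {"dx": 0,"dy": 2,"dz": 0,"twist": 0,"jaw": 6}

```text
time: 4.0
eef_pos: [0.5282, -0.0385, 0.0411]
tcp_rot: [-0.0, 0.64, 0.768, 0.0]
ft_force: [-2.5, 0.1, -0.4]
grip_width: 0.702
```

```bash
python3 - <<'E'
from h import *
st()
c=cap('top','t3.png')
a=c['pixels'][140:260,180:370,::-1];cv2.imwrite('pics/t3c.png',cv2.resize(a,None,fx=4,fy=4,interpolation=cv2.INTER_CUBIC))
E
```

```text
t 4.0 board mm [-48.44 -66.15  41.09] toolx ang vs board x deg 90.09 f ex,ey,z [-2.45  0.6  -0.43] w 0.702
```

View pics/t3c.png

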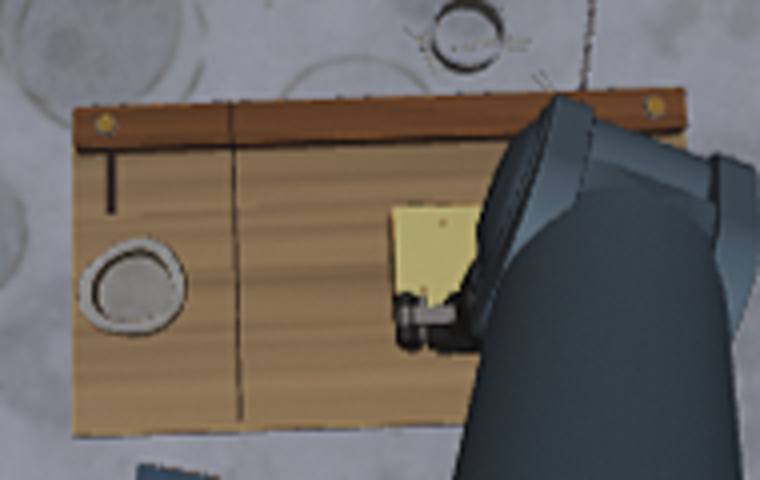

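Brick is now square to the board; its far leading top corner is at about (391,206) in the crop.

```bash
python3 - <<'E'
from h import *
c=np.load('pics/t3.png.npz')
for p,z in(((391,207),.054),((477,205),.054),((232,150),.018),((500,140),.04)):
    print((bd(back(c,p[0]/4-.4+180,p[1]/4-.4+140,z))*1e3).round(1))
E
```

```text
[24.6 -2.4 54. ]
[ 24.3 -52.6  54. ]
[71.2 90.9 18. ]
[ 66.7 -70.5  40. ]
```

carry_out:
  targets:
    - {"dx": 0,"dy": 0.6,"dz": 0,"twist": 0,"jaw": 6}
    - {"dx": 0,"dy": 1.2,"dz": 0,"twist": 0,"jaw": 6}
    - {"dx": 0,"dy": 1.8,"dz": 0,"twist": 0,"jaw": 6}
    - {"dx": 0,"dy": 2.4,"dz": 0,"twist": 0,"jaw": 6}
    - {"dx": 0,"dy": 3,"dz": 0,"twist": 0,"jaw": 6}

```text
time: 4.68
eef_pos: [0.558, -0.0335, 0.0412]
tcp_rot: [0.0, 0.64, 0.768, -0.0]
ft_force: [-2.4, -0.7, 0.5]
grip_width: 0.702
```

carry_out:
  targets:
    - {"dx": 0,"dy": 0.1,"dz": 0,"twist": 0,"jaw": 6}
    - {"dx": 0,"dy": 0.2,"dz": 0,"twist": 0,"jaw": 6}
    - {"dx": 0,"dy": 0.3,"dz": 0,"twist": 0,"jaw": 6}
    - {"dx": 0,"dy": 0.4,"dz": 0,"twist": 0,"jaw": 6}
    - {"dx": 0,"dy": 0.5,"dz": 0,"twist": 0,"jaw": 6}

```text
time: 5.3
eef_pos: [0.5622, -0.0328, 0.0413]
tcp_rot: [-0.0, 0.64, 0.768, -0.0]
ft_force: [-4.2, -0.8, 2.6]
grip_width: 0.706
```

```bash
python3 - <<'E'
from h import *
st()
E
```

```text
t 5.3 board mm [-13.98 -66.65  41.26] toolx ang vs board x deg 90.04 f ex,ey,z [-4.24 -0.06  2.56] w 0.706
```

carry_out:
  targets:
    - {"dx": 0,"dy": 0.03,"dz": 0,"twist": 0,"jaw": 6}
    - {"dx": 0,"dy": 0.06,"dz": 0,"twist": 0,"jaw": 6}
    - {"dx": 0,"dy": 0.1,"dz": 0,"twist": 0,"jaw": 6}
    - {"dx": 0,"dy": 0.1,"dz": 0,"twist": 0,"jaw": 6}
    - {"dx": 0,"dy": 0.1,"dz": 0,"twist": 0,"jaw": 6}

```text
time: 5.92
eef_pos: [0.5638, -0.0325, 0.0412]
tcp_rot: [0.0, 0.64, 0.768, 0.0]
ft_force: [-2.7, -1.8, 2.3]
grip_width: 0.705
```

```bash
python3 - <<'E'
from h import *
st()
c=cap('top','t4.png')
a=c['pixels'][140:260,180:370,::-1];cv2.imwrite('pics/t4c.png',cv2.resize(a,None,fx=4,fy=4,interpolation=cv2.INTER_CUBIC))
E
```

```text
t 5.92 board mm [-12.35 -66.62  41.25] toolx ang vs board x deg 90.06 f ex,ey,z [-2.99 -1.26  2.3 ] w 0.705
```

View pics/t4c.png

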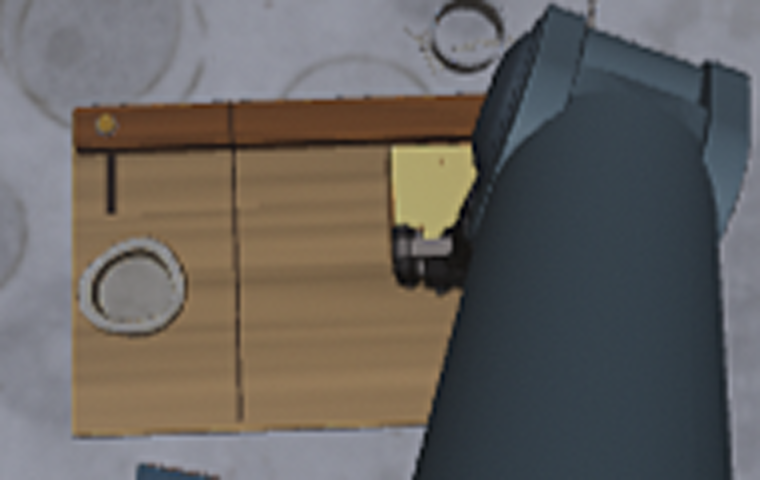

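The gap to the fence now shows as only a few pixels near (430,143). I'll creep in.

carry_out:
  targets:
    - {"dx": 0,"dy": 0.05,"dz": 0,"twist": 0,"jaw": 6}
    - {"dx": 0,"dy": 0.1,"dz": 0,"twist": 0,"jaw": 6}
    - {"dx": 0,"dy": 0.15,"dz": 0,"twist": 0,"jaw": 6}
    - {"dx": 0,"dy": 0.2,"dz": 0,"twist": 0,"jaw": 6}
    - {"dx": 0,"dy": 0.2,"dz": 0,"twist": 0,"jaw": 6}

```text
time: 6.6
eef_pos: [0.5657, -0.032, 0.0413]
tcp_rot: [0.0, 0.64, 0.768, 0.0]
ft_force: [-3.0, -0.3, -0.4]
grip_width: 0.699
```

carry_out:
  targets:
    - {"dx": 0,"dy": 0.03,"dz": 0,"twist": 0,"jaw": 6}
    - {"dx": 0,"dy": 0.06,"dz": 0,"twist": 0,"jaw": 6}
    - {"dx": 0,"dy": 0.1,"dz": 0,"twist": 0,"jaw": 6}
    - {"dx": 0,"dy": 0.1,"dz": 0,"twist": 0,"jaw": 6}
    - {"dx": 0,"dy": 0.1,"dz": 0,"twist": 0,"jaw": 6}

```text
time: 7.22
eef_pos: [0.5667, -0.0317, 0.0412]
tcp_rot: [0.0, 0.64, 0.768, 0.0]
ft_force: [-2.5, -0.2, 0.4]
grip_width: 0.703
```

```bash
python3 - <<'E'
from h import *
st()
E
```

```text
t 7.22 board mm [ -9.39 -66.44  41.25] toolx ang vs board x deg 90.07 f ex,ey,z [-2.48  0.23  0.41] w 0.703
```

carry_out:
  targets:
    - {"dx": 0,"dy": 0.03,"dz": 0,"twist": 0,"jaw": 6}
    - {"dx": 0,"dy": 0.06,"dz": 0,"twist": 0,"jaw": 6}
    - {"dx": 0,"dy": 0.1,"dz": 0,"twist": 0,"jaw": 6}
    - {"dx": 0,"dy": 0.1,"dz": 0,"twist": 0,"jaw": 6}
    - {"dx": 0,"dy": 0.1,"dz": 0,"twist": 0,"jaw": 6}

```text
time: 7.85
eef_pos: [0.5676, -0.0316, 0.0412]
tcp_rot: [0.0, 0.64, 0.768, 0.0]
ft_force: [-1.8, 0.1, -0.1]
grip_width: 0.701
```

carry_out:
  targets:
    - {"dx": 0,"dy": 0.03,"dz": 0,"twist": 0,"jaw": 6}
    - {"dx": 0,"dy": 0.06,"dz": 0,"twist": 0,"jaw": 6}
    - {"dx": 0,"dy": 0.1,"dz": 0,"twist": 0,"jaw": 6}
    - {"dx": 0,"dy": 0.1,"dz": 0,"twist": 0,"jaw": 6}
    - {"dx": 0,"dy": 0.1,"dz": 0,"twist": 0,"jaw": 6}

```text
time: 8.48
eef_pos: [0.5687, -0.0315, 0.0413]
tcp_rot: [0.0, 0.64, 0.768, 0.0]
ft_force: [-1.7, -0.3, -0.4]
grip_width: 0.704
```

```bash
python3 - <<'E'
from h import *
st()
E
```

```text
t 8.47 board mm [ -7.31 -66.52  41.26] toolx ang vs board x deg 90.06 f ex,ey,z [-1.76  0.07 -0.39] w 0.704
```

carry_out:
  targets:
    - {"dx": 0,"dy": 0.03,"dz": 0,"twist": 0,"jaw": 6}
    - {"dx": 0,"dy": 0.06,"dz": 0,"twist": 0,"jaw": 6}
    - {"dx": 0,"dy": 0.1,"dz": 0,"twist": 0,"jaw": 6}
    - {"dx": 0,"dy": 0.1,"dz": 0,"twist": 0,"jaw": 6}
    - {"dx": 0,"dy": 0.1,"dz": 0,"twist": 0,"jaw": 6}

```text
time: 9.1
eef_pos: [0.5696, -0.0313, 0.0413]
tcp_rot: [0.0, 0.64, 0.768, 0.0]
ft_force: [-2.1, -1.0, -1.1]
grip_width: 0.704
```

```bash
python3 - <<'E'
from h import *
st()
c=cap('top','t5.png')
a=c['pixels'][150:210,180:320,::-1];cv2.imwrite('pics/t5c.png',cv2.resize(a,None,fx=5.5,fy=5.5,interpolation=cv2.INTER_CUBIC))
E
```

```text
t 9.1 board mm [ -6.4  -66.55  41.25] toolx ang vs board x deg 90.06 f ex,ey,z [-2.24 -0.66 -1.1 ] w 0.704
```

View pics/t5c.png

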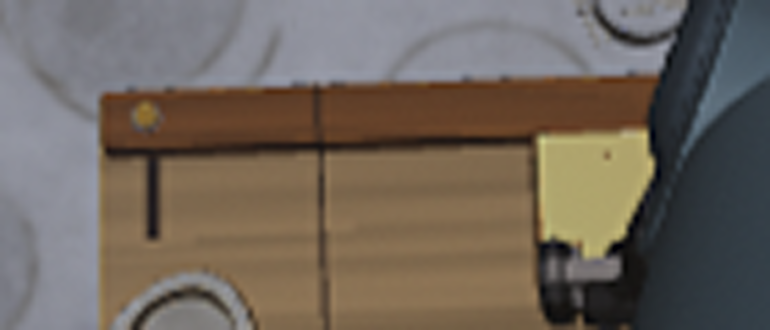

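The brick's far edge (y≈133) now overlaps the fence's face in this view, so it is within a few mm.

carry_out:
  targets:
    - {"dx": 0,"dy": 0.03,"dz": 0,"twist": 0,"jaw": 6}
    - {"dx": 0,"dy": 0.06,"dz": 0,"twist": 0,"jaw": 6}
    - {"dx": 0,"dy": 0.1,"dz": 0,"twist": 0,"jaw": 6}
    - {"dx": 0,"dy": 0.1,"dz": 0,"twist": 0,"jaw": 6}
    - {"dx": 0,"dy": 0.1,"dz": 0,"twist": 0,"jaw": 6}

```text
time: 9.78
eef_pos: [0.5706, -0.0311, 0.0413]
tcp_rot: [0.0, 0.64, 0.768, 0.0]
ft_force: [-1.5, -0.0, -0.7]
grip_width: 0.7
```

```bash
python3 - <<'E'
from h import *
st()
E
```

```text
t 9.78 board mm [ -5.39 -66.54  41.27] toolx ang vs board x deg 90.06 f ex,ey,z [-1.47  0.25 -0.72] w 0.7
```

carry_out:
  targets:
    - {"dx": 0,"dy": 0.03,"dz": 0,"twist": 0,"jaw": 6}
    - {"dx": 0,"dy": 0.06,"dz": 0,"twist": 0,"jaw": 6}
    - {"dx": 0,"dy": 0.1,"dz": 0,"twist": 0,"jaw": 6}
    - {"dx": 0,"dy": 0.1,"dz": 0,"twist": 0,"jaw": 6}
    - {"dx": 0,"dy": 0.1,"dz": 0,"twist": 0,"jaw": 6}

```text
time: 10.4
eef_pos: [0.5716, -0.031, 0.0413]
tcp_rot: [0.0, 0.64, 0.768, 0.0]
ft_force: [-1.7, -0.9, -0.8]
grip_width: 0.707
```

```bash
python3 - <<'E'
from h import *
st()
E
```

```text
t 10.4 board mm [ -4.4  -66.57  41.27] toolx ang vs board x deg 90.06 f ex,ey,z [-1.79 -0.57 -0.85] w 0.707
```

carry_out:
  targets:
    - {"dx": 0,"dy": 0.03,"dz": 0,"twist": 0,"jaw": 6}
    - {"dx": 0,"dy": 0.06,"dz": 0,"twist": 0,"jaw": 6}
    - {"dx": 0,"dy": 0.1,"dz": 0,"twist": 0,"jaw": 6}
    - {"dx": 0,"dy": 0.1,"dz": 0,"twist": 0,"jaw": 6}
    - {"dx": 0,"dy": 0.1,"dz": 0,"twist": 0,"jaw": 6}

```text
time: 11.02
eef_pos: [0.5726, -0.0308, 0.0413]
tcp_rot: [0.0, 0.64, 0.768, 0.0]
ft_force: [-1.2, -0.6, -0.5]
grip_width: 0.7
```

```bash
python3 - <<'E'
from h import *
st()
E
```

```text
t 11.03 board mm [ -3.39 -66.52  41.26] toolx ang vs board x deg 90.06 f ex,ey,z [-1.3  -0.39 -0.51] w 0.7
```

carry_out:
  targets:
    - {"dx": 0,"dy": 0.03,"dz": 0,"twist": 0,"jaw": 6}
    - {"dx": 0,"dy": 0.06,"dz": 0,"twist": 0,"jaw": 6}
    - {"dx": 0,"dy": 0.1,"dz": 0,"twist": 0,"jaw": 6}
    - {"dx": 0,"dy": 0.1,"dz": 0,"twist": 0,"jaw": 6}
    - {"dx": 0,"dy": 0.1,"dz": 0,"twist": 0,"jaw": 6}

```text
time: 11.65
eef_pos: [0.5729, -0.0307, 0.0413]
tcp_rot: [-0.0, 0.64, 0.768, -0.0]
ft_force: [-4.6, -0.8, 3.0]
grip_width: 0.697
```

```bash
python3 - <<'E'
from h import *
st()
E
```

```text
t 11.65 board mm [ -3.07 -66.53  41.26] toolx ang vs board x deg 90.07 f ex,ey,z [-4.63  0.03  2.96] w 0.697
```

The tool stalled and the force rose: contact. I'll press a little more.

carry_out:
  targets:
    - {"dx": 0,"dy": 0.02,"dz": 0,"twist": 0,"jaw": 6}
    - {"dx": 0,"dy": 0.05,"dz": 0,"twist": 0,"jaw": 6}
    - {"dx": 0,"dy": 0.05,"dz": 0,"twist": 0,"jaw": 6}
    - {"dx": 0,"dy": 0.05,"dz": 0,"twist": 0,"jaw": 6}
    - {"dx": 0,"dy": 0.05,"dz": 0,"twist": 0,"jaw": 6}

```text
time: 12.28
eef_pos: [0.5729, -0.0307, 0.0412]
tcp_rot: [-0.001, 0.64, 0.768, -0.001]
ft_force: [-5.0, -1.0, 4.0]
grip_width: 0.703
```

```bash
python3 - <<'E'
from h import *
st()
E
```

```text
t 12.28 board mm [ -3.11 -66.53  41.23] toolx ang vs board x deg 90.06 f ex,ey,z [-5.15 -0.12  4.03] w 0.703
```

carry_out:
  targets:
    - {"dx": 0,"dy": 0.03,"dz": 0,"twist": 0,"jaw": 6}
    - {"dx": 0,"dy": 0.06,"dz": 0,"twist": 0,"jaw": 6}
    - {"dx": 0,"dy": 0.1,"dz": 0,"twist": 0,"jaw": 6}
    - {"dx": 0,"dy": 0.1,"dz": 0,"twist": 0,"jaw": 6}
    - {"dx": 0,"dy": 0.1,"dz": 0,"twist": 0,"jaw": 6}

```text
time: 12.9
eef_pos: [0.5729, -0.0307, 0.0412]
tcp_rot: [-0.002, 0.64, 0.768, -0.001]
ft_force: [-8.0, -0.2, 6.6]
grip_width: 0.703
```

```bash
python3 - <<'E'
from h import *
st()
E
```

```text
t 12.9 board mm [ -3.08 -66.52  41.22] toolx ang vs board x deg 90.05 f ex,ey,z [-7.94  1.28  6.56] w 0.703
```

carry_out:
  targets:
    - {"dx": 0,"dy": 0.03,"dz": 0,"twist": 0,"jaw": 6}
    - {"dx": 0,"dy": 0.07,"dz": 0,"twist": 0,"jaw": 6}
    - {"dx": 0,"dy": 0.07,"dz": 0,"twist": 0,"jaw": 6}
    - {"dx": 0,"dy": 0.07,"dz": 0,"twist": 0,"jaw": 6}
    - {"dx": 0,"dy": 0.07,"dz": 0,"twist": 0,"jaw": 6}

```text
time: 13.52
eef_pos: [0.5729, -0.0307, 0.0411]
tcp_rot: [-0.002, 0.64, 0.768, -0.002]
ft_force: [-9.9, -1.7, 7.3]
grip_width: 0.702
```

carry_out:
  targets:
    - {"dx": 0,"dy": 0,"dz": 0,"twist": 0,"jaw": 6}
    - {"dx": 0,"dy": 0,"dz": 0,"twist": 0,"jaw": 6}
    - {"dx": 0,"dy": 0,"dz": 0,"twist": 0,"jaw": 6}
    - {"dx": 0,"dy": 0,"dz": 0,"twist": 0,"jaw": 6}
    - {"dx": 0,"dy": 0,"dz": 0,"twist": 0,"jaw": 6}

```text
time: 14.15
eef_pos: [0.5729, -0.0307, 0.0411]
tcp_rot: [-0.002, 0.64, 0.768, -0.002]
ft_force: [-8.7, -1.0, 6.6]
grip_width: 0.7
```

```bash
python3 - <<'E'
from h import *
st()
c=cap('scene','s5.png')
a=c['pixels'][160:280,180:380,::-1];cv2.imwrite('pics/s5c.png',cv2.resize(a,None,fx=4,fy=4,interpolation=cv2.INTER_CUBIC))
E
```

```text
t 14.15 board mm [ -3.09 -66.54  41.07] toolx ang vs board x deg 90.05 f ex,ey,z [-8.76  0.62  6.64] w 0.7
```

View pics/s5c.png

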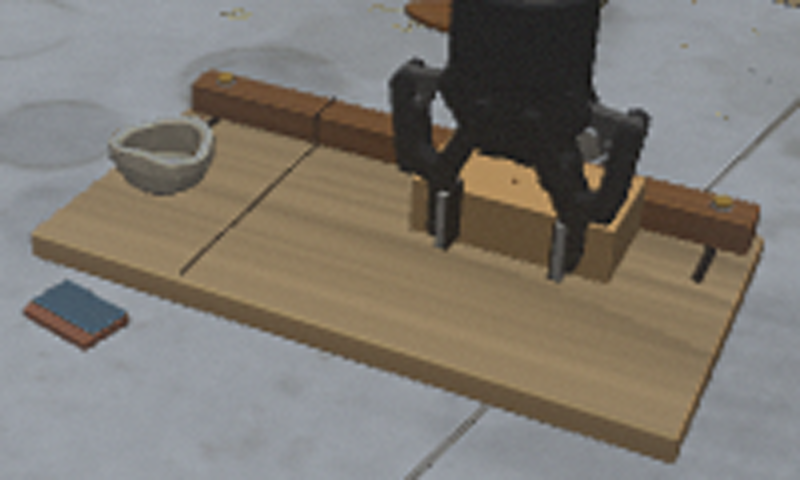

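Fence contact was held for over 0.6 s at roughly 9-10 N, and the scene view shows the brick flat on the fence. Now I'll back off and go round to its rear end.

carry_out:
  targets:
    - {"dx": 0,"dy": -0.3,"dz": 0,"twist": 0,"jaw": 6}
    - {"dx": 0,"dy": -1.5,"dz": 0,"twist": 0,"jaw": 6}
    - {"dx": 0,"dy": -3,"dz": 0,"twist": 0,"jaw": 6}
    - {"dx": 0,"dy": -3,"dz": -4,"twist": 0,"jaw": 4}
    - {"dx": 0,"dy": -3,"dz": -8,"twist": 0,"jaw": 2}

```text
time: 14.82
eef_pos: [0.5449, -0.0358, 0.1217]
tcp_rot: [-0.0, 0.64, 0.768, -0.0]
ft_force: [0.4, 0.5, 1.0]
grip_width: 0.284
```

```bash
python3 - <<'E'
from h import *
st();print(monitor.get_obs()['joint_pos'].round(2)); go(32,-165,120,0)
E
```

```text
t 14.82 board mm [-31.48 -66.55 121.72] toolx ang vs board x deg 90.03 f ex,ey,z [0.53 0.41 1.03] w 0.284
[-0.37  0.37  0.42  1.97 -0.2   0.84  1.91]
d tool cm [-9.85  6.34  0.17]
twist 90.0320094939307
```

carry_out:
  targets:
    - {"dx": -2,"dy": 1.2,"dz": 0,"twist": 10,"jaw": 2}
    - {"dx": -4,"dy": 2.4,"dz": 0,"twist": 20,"jaw": 2}
    - {"dx": -6,"dy": 3.6,"dz": 0,"twist": 30,"jaw": 2}
    - {"dx": -8,"dy": 5,"dz": 0,"twist": 40,"jaw": 2}
    - {"dx": -9.9,"dy": 6.3,"dz": 0,"twist": 50,"jaw": 2}

```text
time: 15.45
eef_pos: [0.6261, -0.1223, 0.1215]
tcp_rot: [0.0, 0.906, 0.423, 0.001]
ft_force: [0.0, -0.1, 0.9]
grip_width: 0.233
```

carry_out:
  targets:
    - {"dx": 0,"dy": 0,"dz": 0,"twist": 10,"jaw": 2}
    - {"dx": 0,"dy": 0,"dz": 0,"twist": 20,"jaw": 2}
    - {"dx": 0,"dy": 0,"dz": 0,"twist": 30,"jaw": 2}
    - {"dx": 0,"dy": 0,"dz": 0,"twist": 40,"jaw": 2}
    - {"dx": 0,"dy": 0,"dz": 0,"twist": 40,"jaw": 2}

```text
time: 16.08
eef_pos: [0.6255, -0.1215, 0.1211]
tcp_rot: [0.0, 0.996, 0.091, 0.0]
ft_force: [-0.8, 0.2, 0.1]
grip_width: 0.238
```

```bash
python3 - <<'E'
from h import *
st(); go(30,-165,45,0)
c=cap('top','t6.png')
a=c['pixels'][130:260,180:380,::-1];cv2.imwrite('pics/t6c.png',cv2.resize(a,None,fx=4,fy=4,interpolation=cv2.INTER_CUBIC))
c=cap('scene','s6.png')
a=c['pixels'][160:280,180:380,::-1];cv2.imwrite('pics/s6c.png',cv2.resize(a,None,fx=4,fy=4,interpolation=cv2.INTER_CUBIC))
E
```

```text
t 16.07 board mm [  32.43 -165.26  121.12] toolx ang vs board x deg 0.18 f ex,ey,z [-0.75  0.34  0.14] w 0.238
d tool cm [-0.24 -0.03  7.61]
twist 0.17609351886974522
```

View pics/t6c.png

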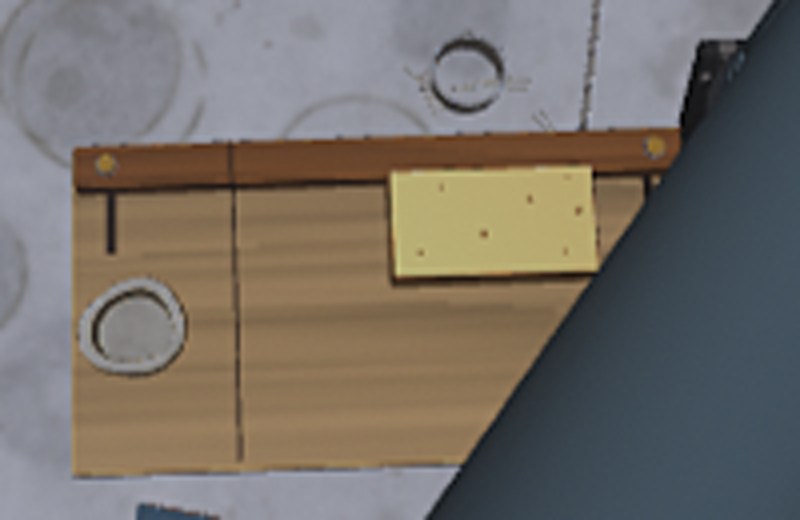

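View pics/s6c.png

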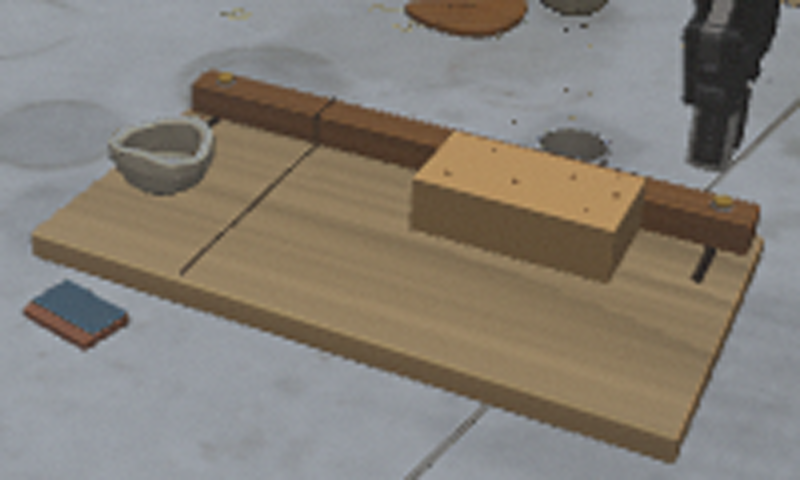

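Brick lies flat against the fence, its top corners at (391,174), (592,167), (598,271) and (395,277) in the top crop.

```bash
python3 - <<'E'
from h import *
c=np.load('pics/t6.png.npz')
for p,z in(((390,174),.054),((592,167),.054),((599,271),.054),((395,277),.054),((233,190),.018),((240,460),.018),((232,145),.04),((75,189),.04),((380,181),.04)):
    print((bd(back(c,(p[0]+.5)/4-.5+180,(p[1]+.5)/4-.5+130,z))*1e3).round(1))
E
```

```text
[68.6 -3.8 54. ]
[  69.2 -123.1   54. ]
[   6.6 -122.6   54. ]
[ 6.7 -3.9 54. ]
[71.1 90.3 18. ]
[-93.5  89.7  18. ]
[93.4 89.5 40. ]
[ 68.9 184.   40. ]
[68.2  1.3 40. ]
```

carry_out:
  targets:
    - {"dx": -0.1,"dy": 0,"dz": 3,"twist": 0.2,"jaw": 2}
    - {"dx": -0.1,"dy": 0,"dz": 6,"twist": 0.2,"jaw": 2}
    - {"dx": -0.1,"dy": 0,"dz": 7.6,"twist": 0.2,"jaw": 2}
    - {"dx": -0.1,"dy": 0,"dz": 7.6,"twist": 0.2,"jaw": 2}
    - {"dx": -0.1,"dy": 0,"dz": 7.6,"twist": 0.2,"jaw": 2}

```text
time: 16.8
eef_pos: [0.6258, -0.1223, 0.0464]
tcp_rot: [0.0, 0.996, 0.089, 0.001]
ft_force: [0.9, 0.0, 0.4]
grip_width: 0.232
```

```bash
python3 - <<'E'
from h import *
st();go(32,-140,45,0)
c=cap('scene','s7.png')
a=c['pixels'][160:280,200:400,::-1];cv2.imwrite('pics/s7c.png',cv2.resize(a,None,fx=4,fy=4,interpolation=cv2.INTER_CUBIC))
E
```

```text
t 16.8 board mm [  32.54 -166.14   46.41] toolx ang vs board x deg -0.13 f ex,ey,z [ 0.86 -0.11  0.37] w 0.232
d tool cm [-0.06 -2.61  0.14]
twist -0.12533454169510705
```

View pics/s7c.png

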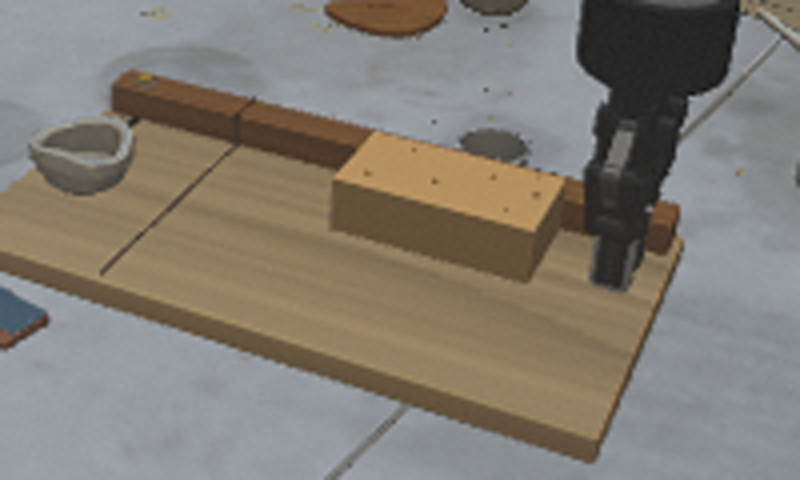

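carry_out:
  targets:
    - {"dx": 0,"dy": -0.6,"dz": 0,"twist": 0,"jaw": 2}
    - {"dx": 0,"dy": -1.2,"dz": 0,"twist": 0,"jaw": 2}
    - {"dx": 0,"dy": -1.8,"dz": 0,"twist": 0,"jaw": 2}
    - {"dx": 0,"dy": -2.4,"dz": 0,"twist": 0,"jaw": 2}
    - {"dx": 0,"dy": -2.6,"dz": 0,"twist": 0,"jaw": 2}

```text
time: 17.48
eef_pos: [0.6202, -0.0952, 0.0451]
tcp_rot: [-0.0, 0.996, 0.089, -0.0]
ft_force: [0.1, 0.1, -0.2]
grip_width: 0.235
```

carry_out:
  targets:
    - {"dx": 0,"dy": -0.2,"dz": 0,"twist": 0,"jaw": 2}
    - {"dx": 0,"dy": -0.4,"dz": 0,"twist": 0,"jaw": 2}
    - {"dx": 0,"dy": -0.6,"dz": 0,"twist": 0,"jaw": 2}
    - {"dx": 0,"dy": -0.8,"dz": 0,"twist": 0,"jaw": 2}
    - {"dx": 0,"dy": -1,"dz": 0,"twist": 0,"jaw": 2}

```text
time: 18.1
eef_pos: [0.6182, -0.0873, 0.0453]
tcp_rot: [0.0, 0.996, 0.088, -0.0]
ft_force: [-0.0, -2.9, -0.3]
grip_width: 0.23
```

```bash
python3 - <<'E'
from h import *
st()
c=cap('top','t8.png')
a=c['pixels'][130:260,180:380,::-1];cv2.imwrite('pics/t8c.png',cv2.resize(a,None,fx=4,fy=4,interpolation=cv2.INTER_CUBIC))
E
```

```text
t 18.1 board mm [  31.39 -130.3    45.31] toolx ang vs board x deg -0.18 f ex,ey,z [-0.56 -2.84 -0.27] w 0.23
```

View pics/t8c.png

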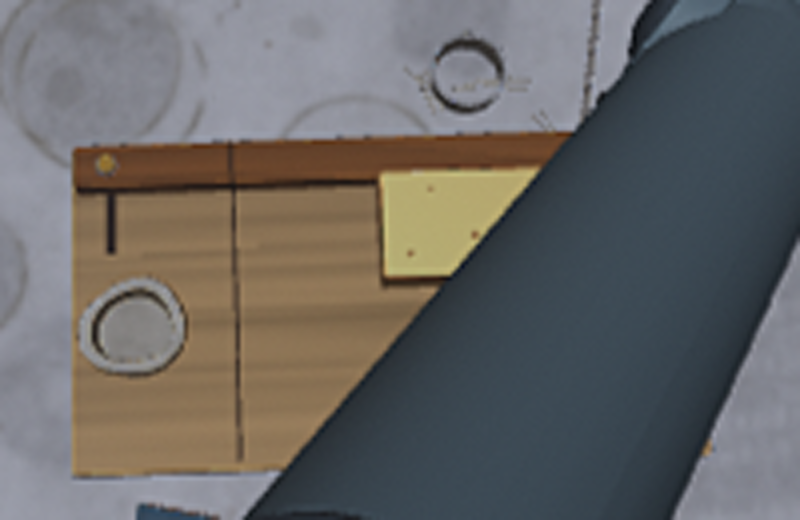

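The brick's leading corner moved from (390,174) to (380,174) and it is still on the fence, with a push of about 2.8 N. I'll continue.

carry_out:
  targets:
    - {"dx": 0.02,"dy": -0.5,"dz": 0,"twist": -0.2,"jaw": 2}
    - {"dx": 0.04,"dy": -1,"dz": 0,"twist": -0.2,"jaw": 2}
    - {"dx": 0.06,"dy": -1.5,"dz": 0,"twist": -0.2,"jaw": 2}
    - {"dx": 0.08,"dy": -2,"dz": 0,"twist": -0.2,"jaw": 2}
    - {"dx": 0.1,"dy": -2.5,"dz": 0,"twist": -0.2,"jaw": 2}

```text
time: 18.77
eef_pos: [0.6142, -0.0627, 0.0453]
tcp_rot: [0.001, 0.996, 0.09, -0.001]
ft_force: [-1.7, -5.4, 1.6]
grip_width: 0.234
```

```bash
cat > look.py <<'E'
from h import *
import sys
st()
c=cap('top',sys.argv[1]+'.png')
a=c['pixels'][155:225,190:330,::-1];cv2.imwrite('pics/%sc.png'%sys.argv[1],cv2.resize(a,None,fx=5.5,fy=5.5,interpolation=cv2.INTER_CUBIC))
E
python3 look.py t9; python3 - <<'E'
from h import *
c=np.load('pics/t8.png.npz')
for p,z in(((379.5,174),.054),((383,277),.054)):
    print((bd(back(c,(p[0]+.5)/4-.5+180,(p[1]+.5)/4-.5+130,z))*1e3).round(1))
E
```

```text
t 18.77 board mm [  31.84 -105.36   45.28] toolx ang vs board x deg 0.03 f ex,ey,z [-2.66 -4.99  1.62] w 0.234
[68.8  2.4 54. ]
[ 6.9  3.  54. ]
```

View pics/t9c.png

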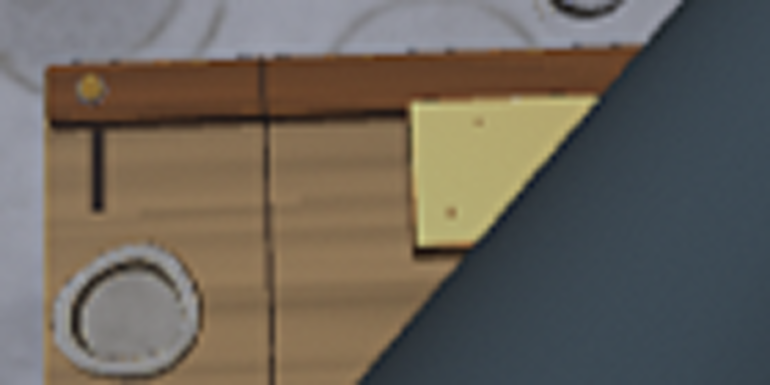

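It is sliding along the fence with about 2.7 N of side force; the leading end is now about 62 mm short of the line.

carry_out:
  targets:
    - {"dx": 0.01,"dy": -0.5,"dz": 0,"twist": 0,"jaw": 2}
    - {"dx": 0.02,"dy": -1,"dz": 0,"twist": 0,"jaw": 2}
    - {"dx": 0.03,"dy": -1.5,"dz": 0,"twist": 0,"jaw": 2}
    - {"dx": 0.04,"dy": -2,"dz": 0,"twist": 0,"jaw": 2}
    - {"dx": 0.05,"dy": -2.5,"dz": 0,"twist": 0,"jaw": 2}

```text
time: 19.45
eef_pos: [0.6099, -0.0384, 0.0453]
tcp_rot: [0.001, 0.996, 0.09, -0.001]
ft_force: [-2.9, -5.8, 1.8]
grip_width: 0.235
```

```bash
python3 look.py t10
```

```text
t 19.45 board mm [ 31.98 -80.74  45.26] toolx ang vs board x deg 0.01 f ex,ey,z [-3.91 -5.17  1.76] w 0.235
```

View pics/t10c.png

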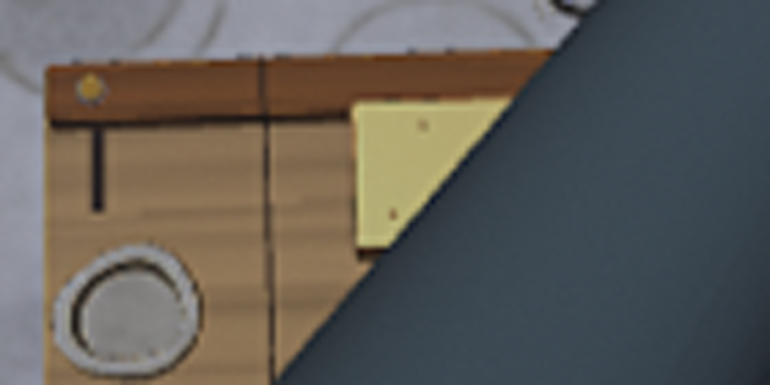

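Still flush, with the leading edge at x≈354 and the line at x≈266. About 38 mm to go.

carry_out:
  targets:
    - {"dx": 0,"dy": -0.5,"dz": 0,"twist": 0,"jaw": 2}
    - {"dx": 0,"dy": -1,"dz": 0,"twist": 0,"jaw": 2}
    - {"dx": 0,"dy": -1.5,"dz": 0,"twist": 0,"jaw": 2}
    - {"dx": 0,"dy": -2,"dz": 0,"twist": 0,"jaw": 2}
    - {"dx": 0,"dy": -2.4,"dz": 0,"twist": 0,"jaw": 2}

```text
time: 20.12
eef_pos: [0.6056, -0.0145, 0.0452]
tcp_rot: [0.001, 0.996, 0.09, -0.001]
ft_force: [-2.0, -6.0, 2.2]
grip_width: 0.238
```

```bash
python3 look.py t11
```

```text
t 20.12 board mm [ 32.05 -56.48  45.25] toolx ang vs board x deg 0.03 f ex,ey,z [-3.01 -5.6   2.22] w 0.238
```

View pics/t11c.png

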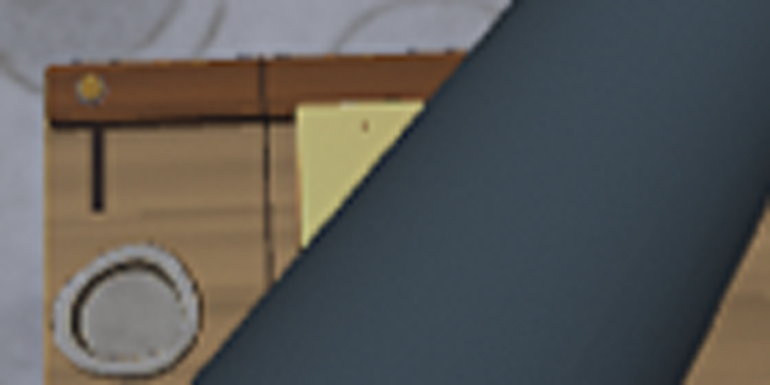

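```bash
cat > pt.py <<'E'
from h import *
import sys
c=np.load('pics/%s.png.npz'%sys.argv[1]); s=float(sys.argv[2]);ox,oy=eval(sys.argv[3])
for x,y,z in eval(sys.argv[4]): print((bd(back(c,(x+.5)/s-.5+ox,(y+.5)/s-.5+oy,z))*1e3).round(1))
E
python3 pt.py t11 5.5 190,155 "[(296,105,.054),(301,240,.054),(263,62,.04),(264.5,115,.04),(270,250,.018),(266,130,.018)]"
```

```text
[69.7 75.7 54. ]
[10.7 75.1 54. ]
[93.4 90.  40. ]
[69.4 89.8 40. ]
[13.7 89.6 18. ]
[68.3 90.1 18. ]
```

carry_out:
  targets:
    - {"dx": 0,"dy": -0.2,"dz": 0,"twist": 0,"jaw": 2}
    - {"dx": 0,"dy": -0.4,"dz": 0,"twist": 0,"jaw": 2}
    - {"dx": 0,"dy": -0.6,"dz": 0,"twist": 0,"jaw": 2}
    - {"dx": 0,"dy": -0.8,"dz": 0,"twist": 0,"jaw": 2}
    - {"dx": 0,"dy": -0.8,"dz": 0,"twist": 0,"jaw": 2}

```text
time: 20.8
eef_pos: [0.6042, -0.0063, 0.0452]
tcp_rot: [0.0, 0.996, 0.09, -0.001]
ft_force: [-2.2, -4.4, 1.4]
grip_width: 0.235
```

```bash
python3 look.py t12;  python3 - <<'E'
from h import *
c=cap('scene','s12.png')
a=c['pixels'][165:240,190:330,::-1];cv2.imwrite('pics/s12c.png',cv2.resize(a,None,fx=5.5,fy=5.5,interpolation=cv2.INTER_CUBIC))
E
```

```text
t 20.8 board mm [ 32.12 -48.15  45.22] toolx ang vs board x deg 0.04 f ex,ey,z [-2.99 -3.9   1.37] w 0.235
```

View pics/t12c.png

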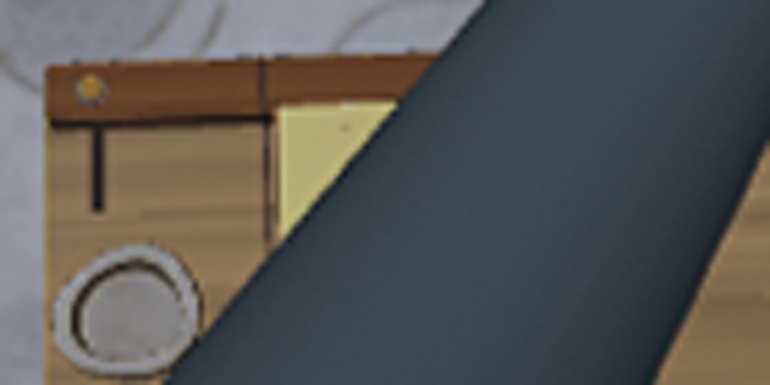

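View pics/s12c.png

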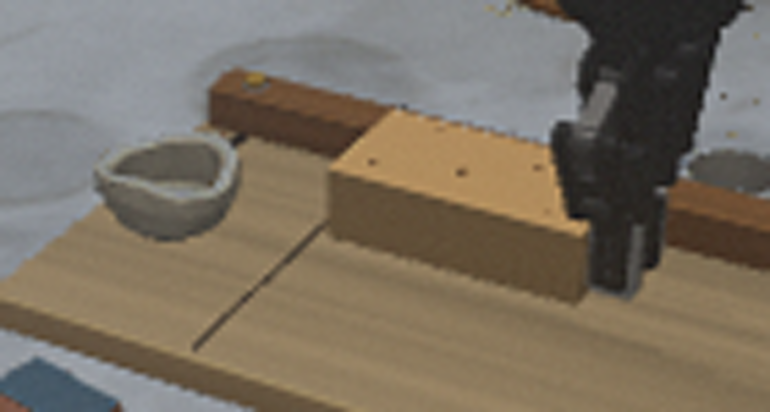

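```bash
echo top; python3 pt.py t12 5.5 190,155 "[(277.5,106,.054),(280,220,.054),(264.5,115,.04),(268,220,.018)]"; echo scene; python3 pt.py s12 5.5 190,165 "[(329,238,.018),(329,172,.054),(391,113,.054),(195,348,.018),(260,287,.018),(322,228,.018)]"
```

```text
top
[69.5 83.7 54. ]
[19.6 83.8 54. ]
[69.4 89.8 40. ]
[27.2 90.1 18. ]
scene
[ 5.8 81.7 18. ]
[ 1.9 79.5 54. ]
[63.4 81.1 54. ]
[-94.2  88.2  18. ]
[-42.9  88.2  18. ]
[11.8 88.6 18. ]
```

Both views put the leading end about 6 mm short of the line, so I'll move 4 mm and look again.

carry_out:
  targets:
    - {"dx": 0,"dy": -0.1,"dz": 0,"twist": 0,"jaw": 2}
    - {"dx": 0,"dy": -0.2,"dz": 0,"twist": 0,"jaw": 2}
    - {"dx": 0,"dy": -0.3,"dz": 0,"twist": 0,"jaw": 2}
    - {"dx": 0,"dy": -0.4,"dz": 0,"twist": 0,"jaw": 2}
    - {"dx": 0,"dy": -0.4,"dz": 0,"twist": 0,"jaw": 2}

```text
time: 21.52
eef_pos: [0.6035, -0.0026, 0.0452]
tcp_rot: [0.001, 0.996, 0.09, -0.001]
ft_force: [-1.8, -4.2, 1.4]
grip_width: 0.234
```

```bash
python3 - <<'E'
from h import *
st()
c=cap('scene','s13.png')
a=c['pixels'][170:230,210:310,::-1];s=cv2.resize(a,None,fx=8,fy=8,interpolation=cv2.INTER_CUBIC)
cv2.imwrite('pics/s13c.png',s)
c=cap('top','t13.png')
a=c['pixels'][160:205,220:270,::-1];s=cv2.resize(a,None,fx=12,fy=12,interpolation=cv2.INTER_CUBIC)
cv2.imwrite('pics/t13c.png',s)
E
```

```text
t 21.52 board mm [ 32.08 -44.35  45.21] toolx ang vs board x deg 0.03 f ex,ey,z [-2.54 -3.84  1.42] w 0.234
```

View pics/t13c.png

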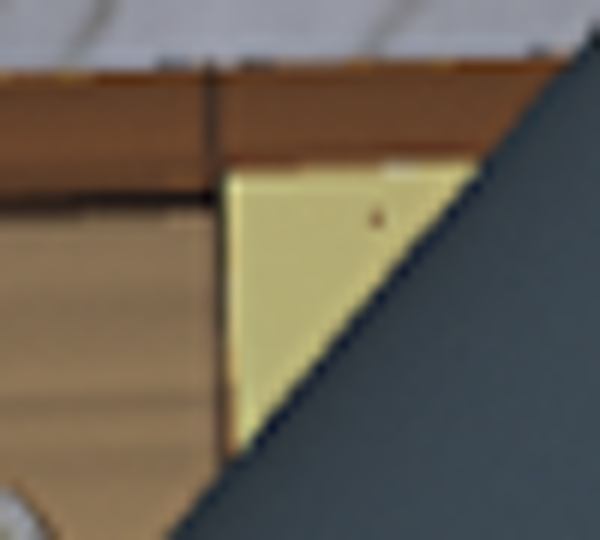

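View pics/s13c.png

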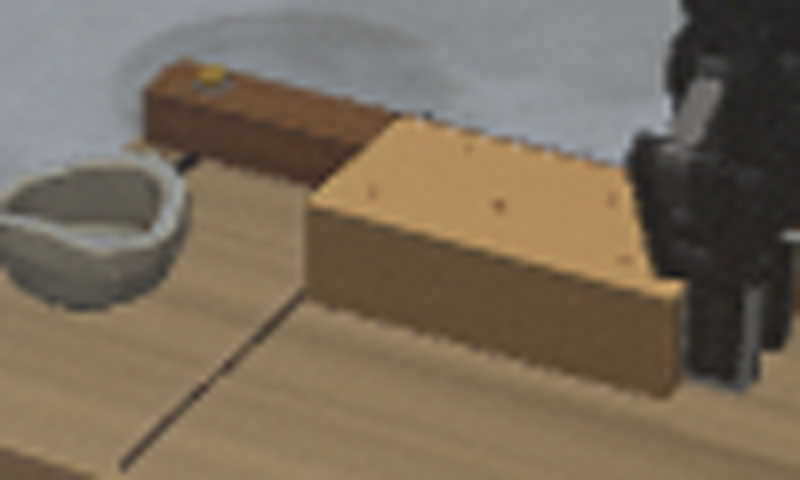

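```bash
echo top; python3 pt.py t13 12 220,160 "[(223,175,.054),(226,300,.054),(232,430,.054),(210,80,.04),(213,175,.04),(223,440,.018),(219,300,.018)]"; echo scene; python3 pt.py s13 8 210,170 "[(306,299,.018),(308,205,.054),(400,119,.054),(125,467,.018),(214,382,.018),(300,296,.018)]"
```

```text
top
[69.  88.2 54. ]
[43.8 88.2 54. ]
[17.8 87.6 54. ]
[92.6 90.9 40. ]
[72.8 90.7 40. ]
[23.2 90.7 18. ]
[52.4 90.9 18. ]
scene
[ 7.8 87.2 18. ]
[ 3.2 83.9 54. ]
[65.4 85.3 54. ]
[-94.3  87.8  18. ]
[-45.5  88.2  18. ]
[ 8.5 89.7 18. ]
```

The remaining gap is about 1.5-2.5 mm by both views. I'll move 2 mm.

carry_out:
  targets:
    - {"dx": 0,"dy": -0.05,"dz": 0,"twist": 0,"jaw": 2}
    - {"dx": 0,"dy": -0.1,"dz": 0,"twist": 0,"jaw": 2}
    - {"dx": 0,"dy": -0.15,"dz": 0,"twist": 0,"jaw": 2}
    - {"dx": 0,"dy": -0.2,"dz": 0,"twist": 0,"jaw": 2}
    - {"dx": 0,"dy": -0.2,"dz": 0,"twist": 0,"jaw": 2}

```text
time: 22.25
eef_pos: [0.6032, -0.0007, 0.0452]
tcp_rot: [0.001, 0.996, 0.09, -0.001]
ft_force: [-2.5, -4.7, 1.2]
grip_width: 0.235
```

```bash
python3 -c "
from h import *
st()"
```

```text
t 22.25 board mm [ 32.09 -42.46  45.2 ] toolx ang vs board x deg 0.03 f ex,ey,z [-3.32 -4.22  1.24] w 0.235
```

carry_out:
  targets:
    - {"dx": 0,"dy": 0.5,"dz": 0,"twist": 0,"jaw": 2}
    - {"dx": 0,"dy": 2,"dz": 0,"twist": 0,"jaw": 2}
    - {"dx": 0,"dy": 5,"dz": 0,"twist": 0,"jaw": 2}
    - {"dx": 0,"dy": 9,"dz": -3,"twist": 0,"jaw": 2}
    - {"dx": 0,"dy": 13,"dz": -8,"twist": 0,"jaw": 2}

```text
time: 22.88
eef_pos: [0.6265, -0.1265, 0.1231]
tcp_rot: [-0.001, 0.996, 0.091, -0.002]
ft_force: [0.5, -0.8, -0.8]
grip_width: 0.237
```

carry_out:
  targets:
    - {"dx": 0,"dy": 4,"dz": -2,"twist": 0,"jaw": 2}
    - {"dx": 0,"dy": 8,"dz": -4,"twist": 0,"jaw": 2}
    - {"dx": 0,"dy": 12,"dz": -6,"twist": 0,"jaw": 2}
    - {"dx": 0,"dy": 12,"dz": -6,"twist": 0,"jaw": 2}
    - {"dx": 0,"dy": 12,"dz": -6,"twist": 0,"jaw": 2}

```text
time: 23.5
eef_pos: [0.6491, -0.2437, 0.1836]
tcp_rot: [-0.001, 0.996, 0.09, 0.0]
ft_force: [0.1, 0.8, -0.2]
grip_width: 0.233
```

```bash
python3 - <<'E'
from h import *
st()
c=cap('scene','s14.png')
a=c['pixels'][170:230,210:310,::-1];s=cv2.resize(a,None,fx=8,fy=8,interpolation=cv2.INTER_CUBIC)
cv2.imwrite('pics/s14c.png',s)
c=cap('top','t14.png')
a=c['pixels'][155:225,210:330,::-1];s=cv2.resize(a,None,fx=6.5,fy=6.5,interpolation=cv2.INTER_CUBIC)
cv2.imwrite('pics/t14c.png',s)
E
```

```text
t 23.5 board mm [  33.81 -289.78  183.62] toolx ang vs board x deg 0.06 f ex,ey,z [ 0.26  0.76 -0.21] w 0.233
```

View pics/t14c.png

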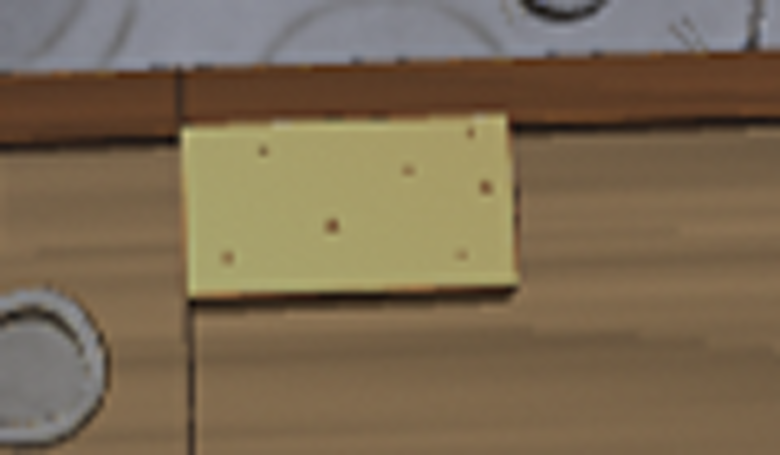

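View pics/s14c.png

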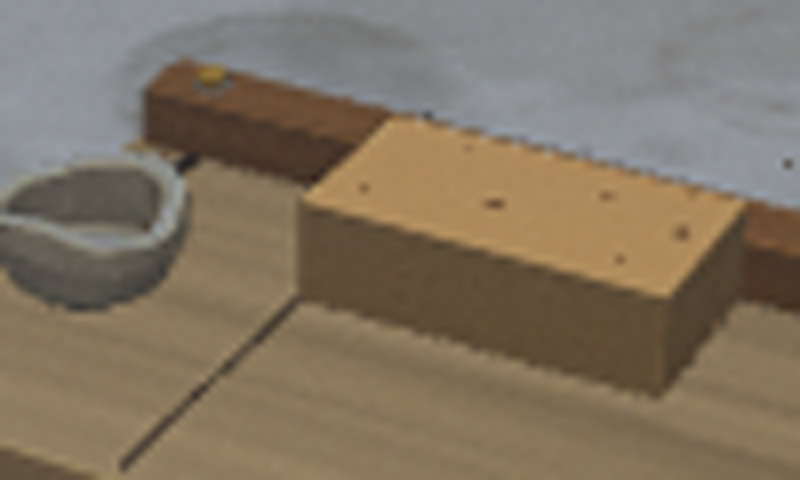

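```bash
echo top; python3 pt.py t14 6.5 210,155 "[(181.5,130,.054),(189,296,.054),(508,116,.054),(517,285,.054),(179,75,.04),(180,118,.04),(191,320,.018),(191,440,.018),(600,126,.018)]"; echo scene; python3 pt.py s14 8 210,170 "[(300,295,.018),(660,397,.018),(300,200,.054),(390,117,.054),(668,297,.054),(125,467,.018),(214,382,.018),(297,298,.018)]"
```

```text
top
[68.  89.7 54. ]
[ 6.6 88.4 54. ]
[ 69.6 -28.9  54. ]
[  7.  -28.9  54. ]
[92.8 90.7 40. ]
[76.3 90.7 40. ]
[ 4.4 89.1 18. ]
[-40.4  90.1  18. ]
[ 74.3 -67.3  18. ]
scene
[ 9. 90. 18.]
[  8.8 -29.   18. ]
[ 4.7 87.5 54. ]
[65.1 88.6 54. ]
[  5.4 -30.7  54. ]
[-94.3  87.8  18. ]
[-45.5  88.2  18. ]
[ 7.  89.9 18. ]
```

Top view: brick flush to the fence. By its midpoint, its leading end is at 90.1 mm against a line at about 90.2; the scene view agrees to about 1 mm. The arm is clear, so I'm handing in.

```bash
python3 -c "
from h import *
st();print(job_done());st()"
```

```text
t 23.6 board mm [  34.18 -287.9   182.72] toolx ang vs board x deg 0.21 f ex,ey,z [ 0.34  0.48 -0.79] w 0.236
the job is handed in; nothing more can be done
None
the job is handed in; nothing more can be done
```

The brick is flat against the fence with its leading end at the line, and I handed the job in at about 23.6 s. No verdict was reported.

- **Pressing:** I pushed the brick sideways with both fingertips, which squared it against the fence about 94 mm short of the line. I then held it there for over 0.6 s. The wrist read 8.7 to 9.9 N, including roughly 2 N of board friction.
- **Sliding:** I pushed it along from its rear end, with 2.5 to 4 N of side force keeping it on the fence. The last 14 mm went in steps of 8, 4 and 2 mm, then I backed the arm well clear.
- **Leading end:** The top view puts it at 90.1 mm against a line at about 90.2 mm. The scene view puts it at about 90.5 mm against 88 to 90 mm. The two views disagree by 1 to 2 mm, within the calibration error, and I trusted the top view.
- **Fence:** The brick's fence side was in the same place as when pressed, to within 1 mm. Its two long edges read 0.003 and 0.013 rad from square, both under the 0.025 limit. I did not press it sideways again after the slide.
- **Bystanders:** The arm did not come near the pot, tile or ring cutter. I did not measure their final positions.

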